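# Clamp a half-mould with a lift-and-turn ratchet lever

### The job

Clamp the aluminium half-mould in the blue deburring fixture with the orange-knobbed ratchet lever: pull the lever clockwise (seen from above), lift it off its serrations and swing it back, let it drop in again and pull again, as often as it takes, until the mould is held firmly between the jaw and the backstop. Feel the load on the knob and do not overtighten, or its thin walls are crushed; leave the lever down in its serrations, let go, and leave the other things on the bench alone.

Things in the scene. Friction and masses are not known exactly. Their poses are not given: they have to be found in the camera images.
- fixture: Fixed fixture; origin on the bench top, own +y from the blue lever housing to the blue backstop, z up. Bed 190 x 280 x 12 mm centred 25 mm to -y. Housing 120 x 87 mm, 70 mm high, centred 112 mm to -y; a jaw with sprung copper pad comes out of it to +y. Backstop 150 x 24 x 60 mm on the bed, its exact place not given. Two 58 mm tall pins stand on it 46 mm from the lever axis, outside its swing.
- hub (a point): Point on the vertical axis about which the lever turns, at knob-centre height with the lever seated (139 mm above the bench), above the centre of the lever's black hub (50 mm diameter, top 116 mm above the bench).
- knob (a point): Centre of the orange lever knob: upright cylinder 26 mm in diameter, 36 mm high, spinning freely on its own vertical pin so that the hand need not turn with the lever. 85 mm from the lever axis, 139 mm above the bench when the lever is seated. A black bar 14 mm thick leads from its foot to the hub; it can be pinched from above along any line, the space around is free.
- swing (a joint): Angle of the lever in rad, 0 to 1.45 between its end stops, growing clockwise seen from above (the tightening direction). At 0 the lever points 48 degrees clockwise of the fixture's own +x axis; at 1.45, 131 degrees clockwise of it.
- lift (a joint): Height of the lever above its seat in m: 0 down, in mesh; 0.012 top stop. The serrations are 5 mm deep: at 0.005 it rides on the tips, from 0.006 up it swings free. A spring pushes it down; lifting takes 6 to 9 N at the knob. It may start on the tips, and drops into mesh by itself once turned, if not held up by a tight grip.
- screw (a joint): Angle in rad of the serrated spindle under the lever, 0 to 4.2, growing clockwise. 16 serrations (0.39 rad apart) with about 0.1 rad of play. With the lever down it goes along with it both ways, so swinging back unlifted loosens the jaw; with the lever lifted it stays by friction. The jaw advances 5 mm per rad. Turning it with the jaw running free takes about 9.5 N sideways at the knob.
- mould: Loose aluminium half-mould in the fixture: ribbed open box 150 x 120 x 50 mm, about 0.8 kg, origin under its centre, 12 mm above the bench. Slack between pad and backstop 5 to 11.5 mm in all. Once squeezed, the slow pull at the knob rises 6 N per rad from 9.5 N: firmly held (40 to 150 N) at 12 to 17 N, best 14 N; past 18 N it is crushed. A reading taken after a stop is up to 2 N lower.
- scraper: Bystander: blue-handled deburring scraper, 200 mm long, 26 mm thick, lying on the bench beyond the fixture; origin under its middle. Do not disturb.
- brush: Bystander: hand brush, 200 mm long, 42 mm wide, lying on the bench on the robot's side of the fixture; origin under its middle. Do not disturb.
- jar: Bystander: small jar with a yellow cap, 56 mm in diameter, 70 mm high, standing on the bench beyond the lever; origin under its centre. Do not disturb.
Mind the look-alikes: they are no part of the job. What is meant by the mould is not green or red, and is the smaller of those in its own colour.

How it is judged:
By the outcome, as a careful person would: the job done as asked, in the order asked, and still so for the second after the job is handed in, with the robot touching nothing.
It also fails if it takes over 67 s, if anything falls off the work surface, if the arm or the gripper's body presses on something with over 40 N, if the wrist force passes 120 N, or if a joint passes its speed limit or range.

### The arm

A 6-joint arm with a two-finger parallel gripper is mounted at the origin on the work surface. World frame = base frame: x ahead of the robot, y to its left, z up, the work surface at z = 0. Lengths are in m, angles in rad, forces in N, time in s.
With the tool pointing down it reaches from about 0.3 to 0.875 m from the base axis. Payload 6.4 kg.
Tool frame: the origin (TCP) lies between the finger pads; the fingertips stand 17 mm ahead of it and the grasp point (between the pads) lies 2 mm behind it; z points along the fingers, y is the direction in which the jaws open and shut (so a half turn about z gives the same grasp; the last joint's range is limited). The gripper opens to 85 mm and grips with 20 to 120 N. Pads are 22 mm wide; open, the fingers measure 114 mm over their backs; the gripper's body (76 mm by 85 mm) begins 54 mm behind the grasp point. The pads swing forward as they close: fully open they stand 13 mm farther back than shut.
Start: joints at [1.062, 0.181, 1.607, -0, 1.354, -0.206], TCP at [0.171, 0.549, 0.248] pointing down, gripper open.
Joint ranges: [-2.99, 2.99], [-0.89, 2.07], [0.3, 2.58], [-1.14, 4.28], [0, 2.63], [-3.12, 3.12]. Speed limits (rad/s): [2.57, 2.57, 3.01, 3.14, 3.14, 3.14].

### API

Orientations are given as a rotation vector (axis times angle).
In Python, from rig import sensors, viewer, env gives the robot as it stands.
- The arm moves only by the tool step_arm, never from a script. Its argument "targets" is one flat list of numbers, 7 for each row, row after row: the shift along the tool's x, y, z in m, then the turn, a rotation vector about the tool's x, y, z in rad, then the finger opening in m, from 0 to 0.0854. In form: [dx, dy, dz, wx, wy, wz, fingers, dx, dy, dz, wx, wy, wz, fingers, ...]. A call has 1 to 10 rows; each row shifts and turns the commanded pose from where the row before left it, along the tool's axes as they then stand; what a row does not reach is not made up. A row lasts 1/8 s, in which the tool goes at most 62.5 mm and 10.7 degrees, less where a joint would pass 70% of its speed; a pose out of reach is approached as far as the arm can. A call with a gripper value outside its range is refused whole. The fingers move at their own pace and stop on an object; "newtons" is the grip in N (left out, the last holds). Time passes only in rows, so rows that do not move let the fingers close. It gives the time, the measured TCP pose, the force and the opening at its end, in the units of the state.
- sensors.state(): the state, without advancing time (a new reading comes with each control period).
- viewer.read_camera(name): name is "scene" or "top" or "wrist"; returns a dict with "image" (400x640x3 uint8, blue, green, red), "z_map" (400x640 float32, m along the optical axis (not along the pixel's ray), 0 where there is no reading), "vertical_fov" (degrees; the focal length in pixels is half the picture's height over the tangent of half this angle, whatever the lens; pixels are square), "cx", "cy" (the principal point, pixels), "origin" and "orientation" of the camera in the world. Camera axes: x right, y down, z forward; pixel columns grow to the right and rows downward; lengths in m; the calibration is good to about 2 mm. A picture is of the moment at which its call begins.
- env.hand_in(): hands the job in, once; it reports no verdict.
The state is a dict: "t": time; "joint_pos": joint angles; "dq": joint speeds; "effort": joint torques, N m; "eef_pos": TCP position; "tcp_rot": TCP orientation; "ft_force": force on the tool from outside, world axes, zero at the start; "ft_torque": the same for the moment, N m; "grip_width": opening from 0.0 (shut) to 1.0 (fully open).
Only numpy, scipy, OpenCV 4.12 (cv2) and the standard library are available. Lean on these libraries where they do the work, as an engineer would, in place of code of your own. Each camera call takes 0.05 s, during which the arm holds its last target. There are 200 camera calls.

## Working session

There is one attempt and no reset: what is moved stays moved. The work goes in short steps, Python scripts to look and compute and a tool call to move; the robot and the scene stay as the last step left them, time stands still between calls to the robot, and variables do not carry over. Pictures are saved under pics/ and viewed, on a budget of 10 in all, crops included, one or two more only if the job needs it, and the job is handed in when it is done.

Besides the shell and the picture viewer there is one more tool, called after ">>>" as name(argument=value, ...) on one line, values as JSON. step_arm: Moves the arm, as the interface text tells. Its arguments: {"type":"object","properties":{"targets":{"type":"array"},"newtons":{"type":"number"}},"required":["targets"]}

```bash
mkdir -p pics; ls
cat > h.py <<'E'
import numpy as np,cv2
from scipy.spatial.transform import Rotation as R
from rig import sensors,viewer,env
def cam(n):
    c=viewer.read_camera(n); o=np.array(c['orientation'],float)
    c['R']=o if o.shape==(3,3) else (R.from_rotvec(o).as_matrix() if o.size==3 else R.from_quat(o).as_matrix())
    c['f']=200/np.tan(np.radians(c['vertical_fov'])/2); c['o']=np.array(c['origin']); return c
def ray(c,u,v): return c['R']@np.array([(u-c['cx'])/c['f'],(v-c['cy'])/c['f'],1.])
def plane(c,u,v,z):
    d=ray(c,u,v); return c['o']+d*(z-c['o'][2])/d[2]
def pts(c):
    v,u=np.mgrid[:400,:640]; z=c['z_map']
    p=np.stack([(u-c['cx'])/c['f']*z,(v-c['cy'])/c['f']*z,z],-1)
    return p@c['R'].T+c['o']
E
python3 - <<'E'
from h import *
print(sensors.state())
ims=[]
for n in ['scene','top']:
    c=cam(n); print(n,c['o'],c['orientation'],c['vertical_fov'],c['cx'],c['cy']); cv2.imwrite(f'pics/{n}0.png',c['image'])
E
```

```text
pics
{'t': 0.0, 'joint_pos': array([ 1.06167154e+00,  1.81520113e-01,  1.60803650e+00,  2.20337867e-06,
        1.35377929e+00, -2.06271871e-01]), 'dq': array([ 0.00042975,  0.00217972,  0.00048307,  0.00130354, -0.00131394,
       -0.00013032]), 'effort': array([-3.62020357e-03, -4.44877338e+01, -3.51330543e+01, -6.57471464e-04,
        9.29211063e-03,  2.53259566e-05]), 'eef_pos': array([0.17119406, 0.54836923, 0.24738212]), 'tcp_rot': array([-4.73812497e-01, -3.10503661e+00,  2.56329424e-03]), 'ft_force': array([-0.82560559, -0.90237686, -0.23556272]), 'ft_torque': array([-0.02129077, -0.0289278 ,  0.00612511]), 'grip_width': 1.001896257507211}
scene [ 1.19639395 -0.47766112  0.89865986] [-2.09719039 -1.03631835  0.47877279] 43.68403643667515 324.79227869821926 198.66230022509663
top [0.4585085  0.05050158 1.01843178] [-2.17925993  2.18010309 -0.04156454] 54.59214980839527 318.81088218450003 199.50671989068564
```

View pics/top0.png

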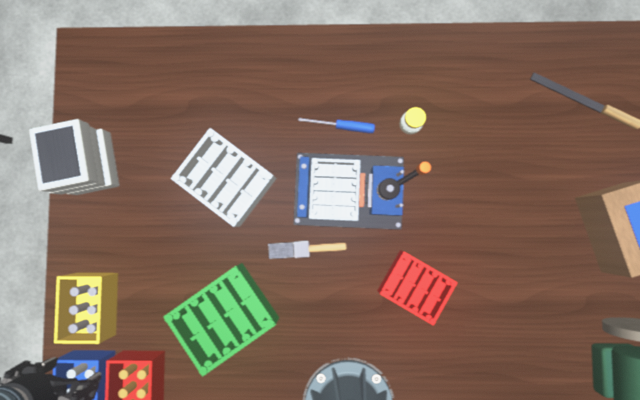

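View pics/scene0.png

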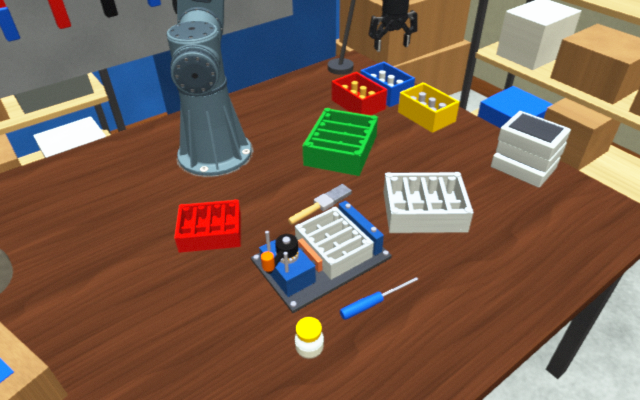

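The fixture's mould is at top px (335,188). Other candidates are the larger pale box at (222,178), the green one at (220,320) and the red one at (418,288). The one in the fixture is pale and the smaller of the two pale ones, so it fits. I'll confirm in a crop and measure.

Run:
```python
from h import *
c=cam('top'); im=c['image']; P=pts(c)
hsv=cv2.cvtColor(im,cv2.COLOR_BGR2HSV)
cv2.imwrite('pics/crop1.png',cv2.resize(im[140:240,160:450],None,fx=2.7,fy=2.7,interpolation=cv2.INTER_CUBIC))
def blob(m,box,name,z):
    k=np.zeros(m.shape,bool);u0,v0,u1,v1=box;k[v0:v1,u0:u1]=1;m=m&k
    v,u=np.nonzero(m); print(name,m.sum(),u.mean(),v.mean(),'plane',plane(c,u.mean(),v.mean(),z),'depth med',np.median(P[m],0),'zmax',P[m][:,2].max()); return m
H,S,V=[hsv[...,i].astype(int) for i in range(3)]
kn=blob((H>5)&(H<20)&(S>170)&(V>150),(405,150,450,185),'knob',.157)
hb=blob((V<50)&(abs(P[...,2]-.112)<.012),(370,170,410,205),'hub',.116)
# fixture housing top & backstop top
hs=blob((H>100)&(H<125)&(S>120)&(abs(P[...,2]-.07)<.006),(360,150,415,220),'housing',.07)
bs=blob((H>100)&(H<125)&(S>120)&(abs(P[...,2]-.072)<.006),(285,145,320,225),'backstop',.072)
bed=blob((abs(P[...,2]-.012)<.004),(285,145,415,235),'bed',.012)
for n,m,z in (('housing',hs,.07),('backstop',bs,.072),('bed',bed,.012)):
    q=np.array([plane(c,u,v,z)[:2] for v,u in zip(*np.nonzero(m))]).astype(np.float32)
    print(n,cv2.minAreaRect(q))
# mould top
mo=blob((S<60)&(V>150)&(abs(P[...,2]-.062)<.01),(300,150,370,225),'mould',.062)
q=np.array([plane(c,u,v,.062)[:2] for v,u in zip(*np.nonzero(mo))]).astype(np.float32);print(cv2.minAreaRect(q))
# pins
c2=cam('scene');h2=cv2.cvtColor(c2['image'],cv2.COLOR_BGR2HSV).astype(int)
m=(h2[...,0]>5)&(h2[...,0]<15)&(h2[...,1]>170)&(h2[...,2]>150);m[:, :258]=0;m[:,280:]=0;m[:245]=0;m[275:]=0
v,u=np.nonzero(m);print('knob scene',m.sum(),u.mean(),v.mean(),plane(c2,u.mean(),v.mean(),.139),np.median(pts(c2)[m],0))
cv2.imwrite('pics/crop2.png',cv2.resize(c2['image'][220:320,235:395],None,fx=5,fy=5,interpolation=cv2.INTER_CUBIC))
```

```text
<stdin>:7: RuntimeWarning: Mean of empty slice.
  ret = ret.dtype.type(ret / rcount)
  return _methods._mean(a, axis=axis, dtype=dtype,
  ret = um.true_divide(
Traceback (most recent call last):
ValueError: zero-size array to reduction operation maximum which has no identity
```

View pics/crop1.png

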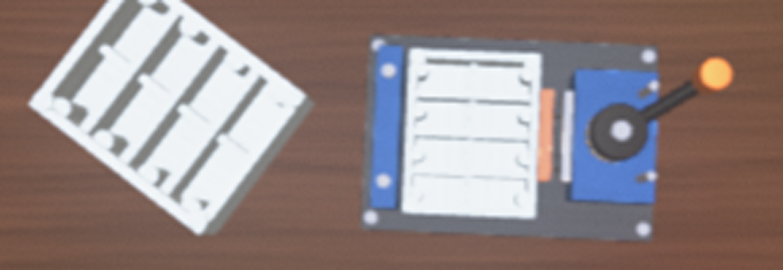

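The crop confirms the smaller pale half-mould sits between the copper pad and the backstop. The larger pale box is a look-alike off the fixture. The knob shows at crop (716,73) and the hub at (620,130). I'll fix the hub mask.

Run:
```python
from h import *
c=cam('top'); im=c['image']; P=pts(c)
H,S,V=[cv2.cvtColor(im,cv2.COLOR_BGR2HSV)[...,i].astype(int) for i in range(3)]
print('z',P[188,389],P[167,425],P[200,375],P[160,300],P[188,335], P[300,300])
print(H[180:197:4,380:400:4],S[188,389],V[180:197:4,380:400:4])
def blob(m,box,name,z):
    k=np.zeros(m.shape,bool);u0,v0,u1,v1=box;k[v0:v1,u0:u1]=1;m=m&k
    if m.sum()<5: print(name,'none');return
    v,u=np.nonzero(m); q=np.array([plane(c,a,b,z)[:2] for b,a in zip(v,u)]).astype(np.float32)
    print(name,m.sum(),u.mean(),v.mean(),'plane',plane(c,u.mean(),v.mean(),z),'med',np.median(P[m],0).round(4),'\n   ',cv2.minAreaRect(q))
Z=P[...,2]
blob((H>5)&(H<20)&(S>170)&(V>150),(405,150,450,185),'knob',.157)
blob((V<90)&(Z>.09),(370,165,402,205),'hub',.116)
blob((H>100)&(H<125)&(S>120)&(abs(Z-.07)<.01),(360,150,415,220),'housing',.07)
blob((H>100)&(H<125)&(S>120)&(abs(Z-.072)<.01),(285,145,320,225),'backstop',.072)
blob((abs(Z-.012)<.005)&(S<90),(285,145,415,235),'bed',.012)
blob((S<60)&(V>150)&(abs(Z-.062)<.012),(300,150,370,225),'mould',.062)
c2=cam('scene');h2=cv2.cvtColor(c2['image'],cv2.COLOR_BGR2HSV).astype(int)
m=(h2[...,0]>5)&(h2[...,0]<15)&(h2[...,1]>170)&(h2[...,2]>150);m[:, :258]=0;m[:,280:]=0;m[:245]=0;m[275:]=0
v,u=np.nonzero(m);print('knob scene',m.sum(),u.mean(),v.mean(),plane(c2,u.mean(),v.mean(),.139),np.median(pts(c2)[m],0))
```

```text
z [ 0.53961209 -0.09199953  0.1198776 ] [ 0.58264426 -0.16575561  0.15957328] [ 0.51481197 -0.0656635   0.06873814] [0.61310468 0.1180159  0.07494826] [0.54574786 0.03182305 0.05448843] [2.59127316e-01 1.22183456e-01 1.23551593e-04]
[[110 114 160 174 111]
 [143 140 124 130 160]
 [140 150 114 114 150]
 [140 140 132 143 165]
 [  4 150 150 160 112]] 17 [[201 106  89  86 145]
 [ 84  90 115 102  82]
 [ 86  89 229 227  82]
 [ 77  91  99  93  81]
 [128  80  85  84 135]]
knob none
hub 219 390.25570776255705 188.56164383561645 plane [ 0.53864493 -0.09551226  0.116     ] med [ 0.5378 -0.0954  0.1154] 
    ((0.5388163924217224, -0.09499040246009827), (0.051295023411512375, 0.0443984791636467), 89.86990356445312)
housing 896 385.7232142857143 190.90513392857142 plane [ 0.53699591 -0.091849    0.07      ] med [ 0.5246 -0.0902  0.07  ] 
    ((0.5394107699394226, -0.09547705948352814), (0.07204341143369675, 0.11809287965297699), 88.11505126953125)
backstop 465 303.0021505376344 186.67096774193547 plane [0.54757351 0.11063472 0.072     ] med [0.549  0.1106 0.0718] 
    ((0.5482707023620605, 0.11071851849555969), (0.02214261144399643, 0.1460898369550705), 87.71552276611328)
bed 2456 349.496335504886 193.4902280130293 plane [ 0.53520037 -0.00663424  0.012     ] med [ 0.5133 -0.0282  0.0122] 
    ((0.5434361696243286, -0.0027960240840911865), (0.27932703495025635, 0.18959631025791168), 87.51483154296875)
mould 1254 335.5964912280702 188.66507177033492 plane [0.54341356 0.03049712 0.062     ] med [0.5432 0.0294 0.0592] 
    ((0.542998731136322, 0.027484625577926636), (0.15885989367961884, 0.15344282984733582), 89.56852722167969)
knob scene 121 267.702479338843 264.31404958677683 [ 0.59265692 -0.17033384  0.139     ] [ 0.59537501 -0.1721049   0.1407052 ]
```

```bash
cat >> h.py <<'E'
def tool(s=None):
    s=s or sensors.state(); return np.array(s['eef_pos']),R.from_rotvec(s['tcp_rot']).as_matrix(),s
def go(target,ty):
    "shift (tool axes) and turn about tool z to target with tool y along +-ty, tool z down"
    p,M,s=tool(); z=np.array([0,0,-1.]);best=None
    for sg in (1,-1):
        y=sg*np.array([*ty,0]);y/=np.linalg.norm(y);G=np.stack([np.cross(y,z),y,z],1)
        w=R.from_matrix(M.T@G).as_rotvec()
        print('sign',sg,'q6',s['joint_pos'][5],'shift',(M.T@(np.array(target)-p)).round(4),'turn',w.round(3))
E
python3 - <<'E'
from h import *
c=cam('top'); im=c['image']; P=pts(c)
H,S,V=[cv2.cvtColor(im,cv2.COLOR_BGR2HSV)[...,i].astype(int) for i in range(3)]
m=(S>110)&(V>150)&(P[...,2]>.13)&((H<25)|(H>170)); m[:, :405]=0;m[:,450:]=0;m[:150]=0;m[190:]=0
v,u=np.nonzero(m);k=plane(c,u.mean(),v.mean(),.157);print(m.sum(),u.mean(),v.mean(),k,np.median(P[m],0))
hub=plane(c,389.6,188.1,.118);print('hub',hub)
d=k-hub;print(np.hypot(*d[:2]),np.degrees(np.arctan2(d[1],d[0])))
phi=np.arctan2(d[1],d[0]);go([k[0],k[1],.215],(np.sin(phi),-np.cos(phi)))
E
```

```text
108 424.1388888888889 167.03703703703704 [ 0.58293888 -0.16449752  0.157     ] [ 0.58287992 -0.16449073  0.1565834 ]
hub [ 0.53954602 -0.09368317  0.118     ]
0.08305186746805378 -58.50131497128792
sign 1 q6 -0.20631584176878767 shift [-0.6055 -0.558   0.0332] turn [-0.000e+00 -1.000e-03 -2.423e+00]
sign -1 q6 -0.20631584176878767 shift [-0.6055 -0.558   0.0332] turn [-0.001  0.     0.718]
```

>>> step_arm(targets=[-0.0433,-0.0399,0,0,0,0,0.05,-0.0433,-0.0399,0,0,0,0,0.05,-0.0433,-0.0399,0,0,0,0,0.05,-0.0433,-0.0399,0,0,0,0,0.05,-0.0433,-0.0399,0,0,0,0,0.05,-0.0433,-0.0399,0,0,0,0,0.05,-0.0433,-0.0399,0,0,0,0,0.05,-0.0433,-0.0399,0,0,0,0,0.05,-0.0433,-0.0399,0,0,0,0,0.05,-0.0433,-0.0399,0,0,0,0,0.05], newtons=40)

```text
t: 1.55
eef_pos: [0.4665, 0.037, 0.2486]
tcp_rot: [0.474, 3.105, 0.0]
ft_force: [1.2, 0.6, 0.1]
grip_width: 0.586
```

>>> step_arm(targets=[-0.0433,-0.0399,0,0,0,0,0.05,-0.0433,-0.0399,0,0,0,0,0.05,-0.0433,-0.0399,0.01,0,0,0,0.05,-0.0433,-0.0399,0.013,0,0,0,0.05,0,0,0,0,0,0.144,0.05,0,0,0,0,0,0.144,0.05,0,0,0,0,0,0.144,0.05,0,0,0,0,0,0.144,0.05,0,0,0,0,0,0.142,0.05,0,0,0,0,0,0,0.05])

```text
t: 2.8
eef_pos: [0.5835, -0.1651, 0.2252]
tcp_rot: [-1.533, -2.742, 0.0]
ft_force: [-1.1, 0.5, -0.5]
grip_width: 0.588
```

Run:
```python
from h import *
phi=np.radians(-58.5);go([.583,-.165,.142],(np.sin(phi),-np.cos(phi)))
c=cam('wrist');s=sensors.state();print(s['eef_pos'],s['grip_width'],s['ft_force'],s['ft_torque'])
cv2.imwrite('pics/w1.png',c['image'])
P=pts(c);im=c['image'];H,S,V=[cv2.cvtColor(im,cv2.COLOR_BGR2HSV)[...,i].astype(int) for i in range(3)]
m=(S>110)&(V>120)&(abs(P[...,2]-.155)<.01)&((H<25)|(H>170))
v,u=np.nonzero(m);print(m.sum(),u.mean(),v.mean(),plane(c,u.mean(),v.mean(),.157),np.median(P[m],0))
```

```text
sign 1 q6 -1.0224658407816198 shift [ 0.0003 -0.0003  0.0832] turn [ 0.   -0.   -3.14]
sign -1 q6 -1.0224658407816198 shift [ 0.0003 -0.0003  0.0832] turn [-0.    -0.     0.001]
[ 0.58348966 -0.16507632  0.22522254] 0.5854729975568358 [0.08228345 0.11755797 0.24010759] [-0.00201827  0.08299067 -0.02492885]
303 311.8976897689769 206.6072607260726 [ 0.57818586 -0.15903102  0.157     ] [ 0.57702639 -0.15705588  0.15476919]
```

View pics/w1.png

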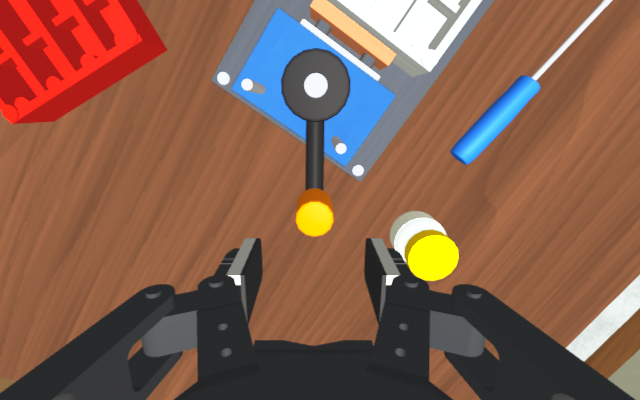

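The wrist view shows the knob top at (314,218) centred between the fingers, the hub bolt at (316,85), and the jar at (432,257), well below fingertip height.

Run:
```python
from h import *
c=cam('wrist');P=pts(c)
k=plane(c,314.5,218.5,.157);h=plane(c,316,85,.118);print(k,P[218,314],h,P[85,316]);d=k-h;print(np.hypot(*d[:2]),np.degrees(np.arctan2(d[1],d[0])))
go([k[0],k[1],.142],d[:2][::-1]*[1,-1])
```

```text
[ 0.58391943 -0.16508972  0.157     ] [ 0.58326128 -0.16465277  0.15803508] [ 0.5402167  -0.09231277  0.118     ] [ 0.54034371 -0.09259655  0.1228466 ]
0.08489058952324195 -59.015081144022865
sign 1 q6 -1.0241250261559465 shift [-0.0003  0.0004  0.0832] turn [ 0.    -0.    -3.129]
sign -1 q6 -1.0241250261559465 shift [-0.0003  0.0004  0.0832] turn [-0.    -0.     0.012]
```

>>> step_arm(targets=[0,0,0.03,0,0,0,0.05,0,0,0.03,0,0,0,0.05,0,0,0.023,0,0,0,0.05,0,0,0,0,0,0,0.05,0,0,0,0,0,0,0.015,0,0,0,0,0,0,0.015,0,0,0,0,0,0,0.015,0,0,0,0,0,0,0.015,0,0,0,0,0,0,0.015], newtons=30)

```text
t: 4.03
eef_pos: [0.5843, -0.1658, 0.1434]
tcp_rot: [1.534, 2.739, -0.0]
ft_force: [2.1, -1.7, 4.6]
grip_width: 0.291
```

```bash
cat >> h.py <<'E'
HUB=np.array([.5402,-.0923]); YAW=-2.4
def rep():
    p,M,s=tool(); d=p[:2]-HUB; phi=np.arctan2(d[1],d[0]); t=np.array([np.sin(phi),-np.cos(phi)]); r=d/np.hypot(*d)
    f=np.array(s['ft_force']); y=M[:2,1]
    print('t %.2f r %.4f swing %.3f z %.4f | pull %.2f rad %.2f fz %.2f | grip %.3f yawerr %.3f'%(s['t'],np.hypot(*d),np.radians(-np.degrees(phi)+YAW-48),p[2],-f[:2]@t,f[:2]@r,f[2],s['grip_width'],np.arctan2(y[0]*-t[1]+y[1]*t[0],-y@t)))
E
python3 -c "
from h import *
rep()"
```

```text
t 4.03 r 0.0857 swing 0.150 z 0.1434 | pull 0.93 rad 2.54 fz 4.59 | grip 0.291 yawerr -0.009
```

>>> step_arm(targets=[0.0002,-0.0043,0,0,0,0.05,0.015,0.0004,-0.0085,0,0,0,0.1,0.015,0.0004,-0.0085,0,0,0,0.1,0.015,0.0004,-0.0085,0,0,0,0.1,0.015,0.0004,-0.0085,0,0,0,0.1,0.015,0.0004,-0.0085,0,0,0,0.1,0.015,0.0004,-0.0085,0,0,0,0.1,0.015,0.0004,-0.0085,0,0,0,0.1,0.015])

```text
t: 5.03
eef_pos: [0.5247, -0.1762, 0.1435]
tcp_rot: [2.431, 1.981, 0.008]
ft_force: [10.0, 0.3, 0.2]
grip_width: 0.292
```

```bash
python3 -c "
from h import *
rep()"
```

```text
t 5.03 r 0.0853 swing 0.874 z 0.1435 | pull 9.79 rad -2.06 fz 0.21 | grip 0.292 yawerr 0.021
```

>>> step_arm(targets=[0.0004,-0.0085,0,0,0,0.1,0.015,0.0004,-0.0085,0,0,0,0.1,0.015,0.0004,-0.0085,0,0,0,0.1,0.015,0.0004,-0.0085,0,0,0,0.1,0.015,0.0003,-0.006,0,0,0,0.07,0.015])

```text
t: 5.65
eef_pos: [0.4889, -0.1601, 0.1435]
tcp_rot: [2.825, 1.361, 0.009]
ft_force: [10.8, -1.8, -1.7]
grip_width: 0.292
```

```bash
python3 -c "
from h import *
rep()"
```

```text
t 5.65 r 0.0850 swing 1.339 z 0.1435 | pull 9.71 rad -5.06 fz -1.73 | grip 0.292 yawerr 0.025
```

>>> step_arm(targets=[-0.0001,0.0036,0,0,0,-0.04,0.015,0,0,0,0,0,0,0.015,0,0,-0.006,0,0,0,0.015,0,0,-0.005,0,0,0,0.015,0,0,0,0,0,0,0.015], newtons=60)

```text
t: 6.28
eef_pos: [0.4877, -0.1589, 0.1509]
tcp_rot: [-2.795, -1.421, 0.0]
ft_force: [5.3, 7.5, -6.5]
grip_width: 0.286
```

```bash
python3 -c "
from h import *
rep()"
```

```text
t 6.28 r 0.0848 swing 1.358 z 0.1509 | pull -0.50 rad -9.21 fz -6.46 | grip 0.286 yawerr -0.036
```

>>> step_arm(targets=[0.003,0,-0.002,0,0,0,0.015,0.0004,0.0085,0,0,0,-0.1,0.015,0.0004,0.0085,0,0,0,-0.1,0.015,0.0004,0.0085,0,0,0,-0.1,0.015,0.0004,0.0085,0,0,0,-0.1,0.015,0.0004,0.0085,0,0,0,-0.1,0.015])

```text
t: 7.02
eef_pos: [0.5278, -0.1753, 0.1533]
tcp_rot: [-2.356, -2.073, 0.006]
ft_force: [-0.4, -3.1, -7.6]
grip_width: 0.284
```

```bash
python3 -c "
from h import *
rep()"
```

```text
t 7.03 r 0.0839 swing 0.839 z 0.1533 | pull 0.02 rad 3.15 fz -7.65 | grip 0.284 yawerr -0.021
```

>>> step_arm(targets=[-0.0006,0.0085,0,0,0,-0.1,0.015,0.0004,0.0085,0,0,0,-0.1,0.015,0.0004,0.0085,0,0,0,-0.1,0.015,0.0004,0.0085,0,0,0,-0.1,0.015,0.0004,0.0085,0,0,0,-0.1,0.015,0.0004,0.0085,0,0,0,-0.1,0.015,0.0004,0.007,0,0,0,-0.08,0.015,0,0,0,0,0,0,0.015])

```text
t: 8.02
eef_pos: [0.5844, -0.1642, 0.1537]
tcp_rot: [-1.535, -2.739, 0.002]
ft_force: [1.7, -3.3, -7.7]
grip_width: 0.284
```

```bash
python3 -c "
from h import *
rep()"
```

```text
t 8.03 r 0.0844 swing 0.140 z 0.1537 | pull -0.29 rad 3.65 fz -7.75 | grip 0.284 yawerr 0.002
```

>>> step_arm(targets=[-0.001,0,0.007,0,0,0,0.015,0,0,0.006,0,0,0,0.015,0,0,0,0,0,0,0.015], newtons=30)

```text
t: 8.4
eef_pos: [0.5861, -0.165, 0.1433]
tcp_rot: [1.536, 2.74, 0.001]
ft_force: [-1.6, 1.1, 3.4]
grip_width: 0.284
```

```bash
python3 -c "
from h import *
rep()"
```

```text
t 8.40 r 0.0860 swing 0.128 z 0.1433 | pull -0.74 rad -1.81 fz 3.38 | grip 0.284 yawerr 0.015
```

>>> step_arm(targets=[0.0002,-0.0043,0,0,0,0.05,0.015,0.0004,-0.0085,0,0,0,0.1,0.015,0.0004,-0.0085,0,0,0,0.1,0.015,0.0004,-0.0085,0,0,0,0.1,0.015,0.0004,-0.0085,0,0,0,0.1,0.015])

```text
t: 9.02
eef_pos: [0.5524, -0.1769, 0.1439]
tcp_rot: [2.108, 2.321, 0.007]
ft_force: [9.9, 3.3, -2.0]
grip_width: 0.284
```

```bash
python3 -c "
from h import *
rep()"
```

```text
t 9.03 r 0.0854 swing 0.548 z 0.1439 | pull 10.23 rad -1.87 fz -1.97 | grip 0.284 yawerr 0.047
```

>>> step_arm(targets=[0.0004,-0.0085,0,0,0,0.1,0.015,0.0004,-0.0085,0,0,0,0.1,0.015,0.0004,-0.0085,0,0,0,0.1,0.015])

```text
t: 9.4
eef_pos: [0.5272, -0.1765, 0.144]
tcp_rot: [2.431, 1.979, 0.008]
ft_force: [11.0, 0.8, -3.5]
grip_width: 0.283
```

```bash
python3 -c "
from h import *
rep()"
```

```text
t 9.40 r 0.0852 swing 0.844 z 0.1440 | pull 10.77 rad -2.44 fz -3.49 | grip 0.283 yawerr 0.051
```

>>> step_arm(targets=[0.0006,-0.0085,0.001,0,0,0.1,0.015,0.0004,-0.0085,0,0,0,0.1,0.015])

```text
t: 9.65
eef_pos: [0.5118, -0.1725, 0.1438]
tcp_rot: [2.614, 1.725, 0.01]
ft_force: [10.9, -3.4, -2.2]
grip_width: 0.283
```

```bash
python3 -c "
from h import *
rep()"
```

```text
t 9.65 r 0.0851 swing 1.032 z 0.1438 | pull 11.39 rad -0.47 fz -2.16 | grip 0.283 yawerr 0.064
```

>>> step_arm(targets=[0.0006,-0.0085,0,0,0,0.08,0.015,0.0004,-0.0085,0,0,0,0.08,0.015])

```text
t: 9.9
eef_pos: [0.497, -0.1653, 0.144]
tcp_rot: [2.742, 1.511, 0.01]
ft_force: [12.1, -6.2, -4.1]
grip_width: 0.284
```

```bash
python3 -c "
from h import *
rep()"
```

```text
t 9.90 r 0.0848 swing 1.226 z 0.1440 | pull 13.55 rad -0.85 fz -4.13 | grip 0.284 yawerr 0.029
```

>>> step_arm(targets=[0.0001,-0.0017,0,0,0,0.02,0.015,0.0001,-0.0017,0,0,0,0.02,0.015])

```text
t: 10.15
eef_pos: [0.4943, -0.1635, 0.144]
tcp_rot: [2.77, 1.458, 0.01]
ft_force: [10.4, -6.7, -3.0]
grip_width: 0.285
```

```bash
python3 -c "
from h import *
rep()"
```

```text
t 10.15 r 0.0847 swing 1.264 z 0.1440 | pull 12.33 rad -0.00 fz -2.95 | grip 0.285 yawerr 0.029
```

>>> step_arm(targets=[0.0001,-0.0021,0,0,0,0.025,0.015,0.0001,-0.0021,0,0,0,0.025,0.015,0.0001,-0.0021,0,0,0,0.025,0.015,0.0001,-0.0021,0,0,0,0.025,0.015])

```text
t: 10.65
eef_pos: [0.4878, -0.1587, 0.144]
tcp_rot: [2.84, 1.317, 0.01]
ft_force: [10.6, -9.1, -3.3]
grip_width: 0.283
```

```bash
python3 -c "
from h import *
rep()"
```

```text
t 10.65 r 0.0846 swing 1.359 z 0.1440 | pull 13.96 rad 0.52 fz -3.32 | grip 0.283 yawerr 0.034
```

```bash
python3 -c "
from h import *
for i in range(3): cam('top'); rep()"
```

```text
t 10.70 r 0.0846 swing 1.362 z 0.1440 | pull 12.66 rad 1.62 fz -3.05 | grip 0.282 yawerr 0.032
t 10.75 r 0.0846 swing 1.362 z 0.1440 | pull 13.17 rad 1.02 fz -2.76 | grip 0.287 yawerr 0.031
t 10.80 r 0.0846 swing 1.361 z 0.1440 | pull 12.21 rad 1.18 fz -3.51 | grip 0.285 yawerr 0.031
```

>>> step_arm(targets=[0,0.0025,0.001,0,0,0,0.015,0,0,0,0,0,0,0.05,0,0,0,0,0,0,0.05,0,0,0,0,0,0,0.05,0,0,0,0,0,0,0.05])

```text
t: 11.42
eef_pos: [0.4855, -0.1566, 0.1401]
tcp_rot: [-2.848, -1.325, 0.001]
ft_force: [-0.3, 0.1, 0.8]
grip_width: 0.588
```

```bash
python3 -c "
from h import *
rep()"
```

```text
t 11.43 r 0.0844 swing 1.397 z 0.1401 | pull -0.27 rad 0.08 fz 0.75 | grip 0.588 yawerr -0.005
```

>>> step_arm(targets=[0,0,-0.03,0,0,0,0.05,0,0,-0.035,0,0,0,0.05,0,0,-0.035,0,0,0,0.05,-0.03,0,0,0,0,0,0.05,-0.04,0,0,0,0,0,0.05,-0.03,0,0,0,0,0,0.05,0,0,0,0,0,0,0.05,0,0,0,0,0,0,0.05])

```text
t: 12.42
eef_pos: [0.4215, -0.2329, 0.2402]
tcp_rot: [-2.848, -1.324, -0.001]
ft_force: [-0.2, 0.4, -0.3]
grip_width: 0.588
```

Run:
```python
from h import *
t=cam('top');s=cam('scene');w=cam('wrist');P=pts(w)
im=np.hstack([cv2.resize(t['image'][100:270,250:450],(400,340),interpolation=cv2.INTER_CUBIC),cv2.resize(s['image'][200:370,220:420],(400,340),interpolation=cv2.INTER_CUBIC)])
cv2.imwrite('pics/end.png',im);cv2.imwrite('pics/w2.png',w['image'])
```

```text
(no output)
```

View pics/end.png

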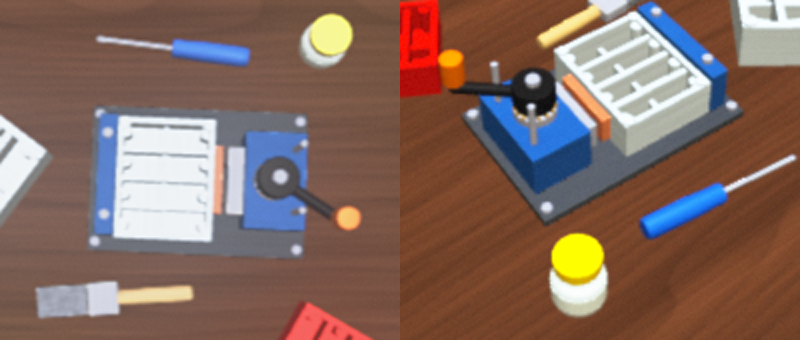

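View pics/w2.png

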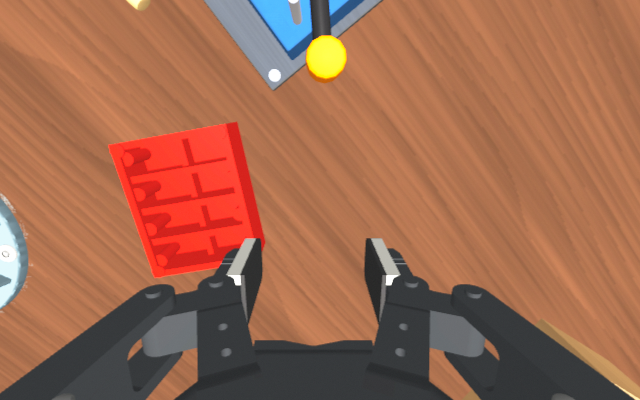

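Top: the mould sits against the backstop with the pad on it (left crop, x≈215), and the lever is at (348,217). The brush, scraper and jar look undisturbed. Next I check the lever height and its final angle.

Run:
```python
from h import *
for n in ('top','wrist'):
    c=cam(n);P=pts(c);H,S,V=[cv2.cvtColor(c['image'],cv2.COLOR_BGR2HSV)[...,i].astype(int) for i in range(3)]
    m=(S>110)&(V>150)&(P[...,2]>.14)&(P[...,2]<.18)&(H<30)&(np.hypot(P[...,0]-.485,P[...,1]+.157)<.025)
    v,u=np.nonzero(m);k=plane(c,u.mean(),v.mean(),.157);d=k[:2]-HUB
    print(n,m.sum(),k,'ztop',np.percentile(P[m][:,2],[20,50,90]).round(4),np.hypot(*d),'swing',np.radians(-np.degrees(np.arctan2(d[1],d[0]))%360+YAW-48))
    if n=='top':
        h=(V<95)&(P[...,2]>.09)&(np.hypot(P[...,0]-HUB[0],P[...,1]-HUB[1])<.024);print('hub z',np.percentile(P[h][:,2],[20,50,80]))
```

```text
top 113 [ 0.49039898 -0.16085671  0.157     ] ztop [0.1548 0.1567 0.1586] 0.0847358510622065 swing 1.319389260009577
hub z [0.11444904 0.11576301 0.11694417]
wrist 537 [ 0.48768356 -0.16280646  0.157     ] ztop [0.1551 0.1564 0.1577] 0.08791551338318625 swing 1.3313446541609988
```

```bash
python3 -c "
from h import *
env.hand_in()"
```

```text
the job is handed in; nothing more can be done
```

The mould is clamped and the job is handed in, at about 12.6 s on the robot's clock against the 67 s limit. No verdict came back, so the points below are my own readings.

**What I did:** I gripped the knob and pulled clockwise from about 0.15 to 1.36 rad, with the jaw running free at about 9.8 N. I then lifted the lever, swung it back to about 0.14 rad and let it drop into mesh. On the second pull the load rose from about 10 N to 14 N, and I stopped there, relieved the side load, let go and backed the arm away.

**Last checks:**
- **Load:** the last slow-pull reading was 13.96 N. Readings just after stopping were 12.2 to 13.2 N, with about 0.5 N of noise. All are inside the 12 to 17 N window, but the load before stopping is only known to within about 1 N.
- **Rise near the end:** readings while moving were uneven (13.6, then 12.3, then 14.0 N), steeper and rougher than the expected 6 N per rad. I put that down to noise and pull speed. The lever was still following the commands and had not reached the end stop.
- **Lever down:** knob top is at 0.157 m and the hub at 0.116 m, as when seated.
- **Final angle:** the cameras put the lever at about 1.32 to 1.33 rad, 0.03 to 0.04 rad less than while I was pulling. That fits the serration play, but it could also be measuring error.
- **Scene:** the pictures show the mould against the backstop with the pad on it, and the arm clear. The brush, scraper and jar looked in place; I judged that by eye and did not measure them.

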